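# Start three assay timers in order

## Robot

A 7-joint arm with a two-finger parallel gripper is mounted at the origin on the work surface. World frame = base frame: x ahead of the robot, y to its left, z up, the work surface at z = 0. Lengths are in m, angles in rad, forces in N, time in s.
With the tool pointing down it reaches from about 0.4 to 0.85 m from the base axis. Payload 10.4 kg.
Tool frame: the origin (TCP) lies at the very end of the fingers, on their centre line; the grasp point (between the pads) lies 19 mm behind it; z points along the fingers, y is the line along which they close (so a half turn about z gives the same grasp; the last joint's range is limited). The gripper opens to 87 mm and grips with 3 to 60 N. Pads are 19 mm wide; open, the fingers measure 117 mm over their backs; the gripper's body (75 mm by 190 mm) begins 51 mm behind the grasp point.
Start: joints at [-1.292, 0.332, -0.065, 1.46, 0.022, 1.35, -0.088], TCP at [0.186, 0.597, 0.223] pointing down, gripper open.
Joint ranges: [-2.6, 2.6], [-0.5, 2.12], [-1.47, 1.34], [0.16, 2.42], [-1.27, 4.41], [0.06, 2.06], [-2.6, 2.6]. Speed limits (rad/s): [2.22, 2.22, 2.79, 2.79, 3.14, 3.14, 3.14].

## Interface

Orientations are given as a unit quaternion [x, y, z, w].
In Python, from bench import r gives the robot as it stands.
- The arm moves only by the shell command python3 -m crank 'ROWS' [FORCE]. ROWS is JSON, a list that holds one entry, the list of rows, each a list of 5 numbers: the shift along the tool's x, y, z in mm, then the turn about the tool's z in degrees, then the opening, from -1 (shut) to 1 (fully open). A call has 1 to 20 rows; each row is the pose to reach, as a shift and turn from the pose commanded when the call began, along the tool's axes at that moment; what a row does not reach only later rows make up. A row lasts 1/10 s, in which the tool goes at most 50 mm and 8.59 degrees, less where a joint would pass 70% of its speed; a pose out of reach is approached as far as the arm can. A call with a gripper value outside its range is refused whole. The fingers move at their own pace and stop on an object; FORCE is the grip in N (left out, the last holds). Time passes only in rows, so rows that repeat a pose let the fingers close. It gives the time, the measured TCP pose, the force, the opening and the grip force at its end, in the units of the state.
- r.read_state(): the state, without advancing time (a new reading comes with each control period).
- r.camera(name): name is "side" or "top"; returns a dict with "image" (400x640x3 uint8, red, green, blue), "vfov" (degrees; the focal length in pixels is half the picture's height over the tangent of half this angle, whatever the lens; pixels are square), "cx", "cy" (the principal point, pixels), "eye" and "attitude" of the camera in the world. Camera axes: x right, y down, z forward; pixel columns grow to the right and rows downward; lengths in m; the calibration is good to about 2 mm. A picture is of the moment at which its call begins. There is no depth.
- r.close_job(): hands the job in; it is judged then, once.
The state is a dict: "time": time; "joint_positions": joint angles; "joint_vel": joint speeds; "joint_torque": joint torques, N m; "ee_pos": TCP position; "eef_rot": TCP orientation; "ft_force": force on the tool from outside, world axes, zero at the start; "torque": the same for the moment, N m; "width": finger opening in m; "grip_force": force on a finger pad.
Only numpy, scipy, OpenCV 4.12 (cv2) and the standard library are available. Lean on these libraries where they do the work, as an engineer would, in place of code of your own. Each camera call takes 0.05 s, during which the arm holds its last target. There are 200 camera calls.

## Task

Start the three assay timers one after another: with the fingertips, gently press the blue key, then the yellow key, then the red key, each all the way in so that it stays in. Only touch the keys: do not pinch, lift or push along any timer. Leave the spare timer with the green key unstarted and everything else on the bench where it stands.

Things in the scene. Friction and masses are not known exactly. Their poses are not given: they have to be found in the camera images.
- blue_timer: loose white bench timer with a blue key and a dark display, 70 mm (x) by 90 mm (y), body 23 mm high, 180 to 300 g, on four rubber feet. Origin: centre of its underside, on the bench; z up; the key is on its -x half, the display on its +x half
- blue_key_top (a point): centre of the flat top of the blue round start key, diameter 32 mm; 14 mm to -x of the middle of its timer, 37 mm above the bench when up, 31 mm when fully in; moves with the key
- blue_key (a joint): travel of the blue key in m: 0 = up (as at the start), 0.006 = fully in against its stop. It moves straight down into the timer under about 2.5 to 3 N (friction) to a stop and stays where it is left. Its soft cap gives another 1 mm per 2.5 N (4 mm at most) on top of this travel and springs back, so a press that reaches about 6 N has bottomed the key
- yellow_timer: loose white bench timer with a yellow key and a dark display, 70 mm (x) by 90 mm (y), body 23 mm high, 180 to 300 g, on four rubber feet. Origin: centre of its underside, on the bench; z up; the key is on its -x half, the display on its +x half
- yellow_key_top (a point): centre of the flat top of the yellow round start key, diameter 32 mm; 14 mm to -x of the middle of its timer, 37 mm above the bench when up, 31 mm when fully in; moves with the key
- yellow_key (a joint): travel of the yellow key in m: 0 = up (as at the start), 0.006 = fully in against its stop. It moves straight down into the timer under about 2.5 to 3 N (friction) to a stop and stays where it is left. Its soft cap gives another 1 mm per 2.5 N (4 mm at most) on top of this travel and springs back, so a press that reaches about 6 N has bottomed the key
- red_timer: loose white bench timer with a red key and a dark display, 70 mm (x) by 90 mm (y), body 23 mm high, 180 to 300 g, on four rubber feet. Origin: centre of its underside, on the bench; z up; the key is on its -x half, the display on its +x half
- red_key_top (a point): centre of the flat top of the red round start key, diameter 32 mm; 14 mm to -x of the middle of its timer, 37 mm above the bench when up, 31 mm when fully in; moves with the key
- red_key (a joint): travel of the red key in m: 0 = up (as at the start), 0.006 = fully in against its stop. It moves straight down into the timer under about 2.5 to 3 N (friction) to a stop and stays where it is left. Its soft cap gives another 1 mm per 2.5 N (4 mm at most) on top of this travel and springs back, so a press that reaches about 6 N has bottomed the key
- green_timer: loose white bench timer with a green key and a dark display, 70 mm (x) by 90 mm (y), body 23 mm high, 180 to 300 g, on four rubber feet. Origin: centre of its underside, on the bench; z up; the key is on its -x half, the display on its +x half; this is the spare one, not to be started
- green_key_top (a point): centre of the flat top of the green round start key, diameter 32 mm; 14 mm to -x of the middle of its timer, 37 mm above the bench when up, 31 mm when fully in; moves with the key
- green_key (a joint): travel of the green key in m: 0 = up (as at the start), 0.006 = fully in against its stop. It moves straight down into the timer under about 2.5 to 3 N (friction) to a stop and stays where it is left. Its soft cap gives another 1 mm per 2.5 N (4 mm at most) on top of this travel and springs back, so a press that reaches about 6 N has bottomed the key
- tube_rack: blue plastic micro-tube rack with white- and orange-capped tubes, 85 x 190 mm, 45 mm high. Loose; origin: centre of its underside.
- tip_box: pink box of yellow pipette tips, 85 x 120 mm, 59 mm high. Loose; origin: centre of its underside.
- white_jar: white plastic jar, diameter 72 mm, 90 mm high. Loose; origin: centre of its underside.
- amber_bottle: brown glass reagent bottle with a black cap, diameter 64 mm, 140 mm high. Loose; origin: centre of its underside.
- beaker: clear plastic beaker, diameter 64 mm, 65 mm high. Loose; origin: centre of its underside.
- marker: grey marker pen with an orange cap lying on the bench, 125 mm long along its x axis, 14 mm thick. Loose; origin: on its underside, about midway along it.

How it is judged:
By the outcome, as a careful person would: the job done as asked, in the order asked, and still so for the second after the job is handed in, with the robot touching nothing.
It also fails if it takes over 48 s, if anything falls off the work surface, if the arm or the gripper's body presses on something with over 40 N, if the wrist force passes 120 N, or if a joint passes its speed limit or range.

## Working session

There is one attempt and no reset: what is moved stays moved. The work goes in short steps, Python scripts to look and compute and a shell command to move; the robot and the scene stay as the last step left them, time stands still between calls to the robot, and variables do not carry over. Pictures are saved under pics/ and viewed, at most 10 in all, crops included, and the job is handed in when it is done.

```bash
mkdir -p pics
python3 - <<'E'
from bench import r
import cv2
s=r.read_state();print({k:s[k] for k in('time','ee_pos','eef_rot','ft_force','width')})
for n in('top','side'):
    c=r.camera(n);cv2.imwrite(f'pics/{n}0.png',c['image'][:,:,::-1]);print(n,{k:v for k,v in c.items() if k!='image'})
E
```

```text
{'time': 0.0, 'ee_pos': array([0.18567076, 0.59637897, 0.2217572 ]), 'eef_rot': array([ 1.50328485e-01,  9.88635850e-01, -7.04961007e-04, -7.23679591e-05]), 'ft_force': array([ 0.02255623, -0.37042238,  0.30550307]), 'width': 0.08698560583595762}
top {'vfov': 42.8891442381929, 'cx': 311.88250962138943, 'cy': 195.17418579898433, 'eye': array([ 0.38878916, -0.01179819,  1.47869339]), 'attitude': array([-0.69614954,  0.71485706, -0.04126432,  0.051502  ])}
side {'vfov': 45.46043127882202, 'cx': 320.83076742395707, 'cy': 192.1044979296676, 'eye': array([ 0.11652071, -0.83506549,  0.64289197]), 'attitude': array([ 0.84792655, -0.20893883,  0.1249092 , -0.47091701])}
```

View pics/top0.png

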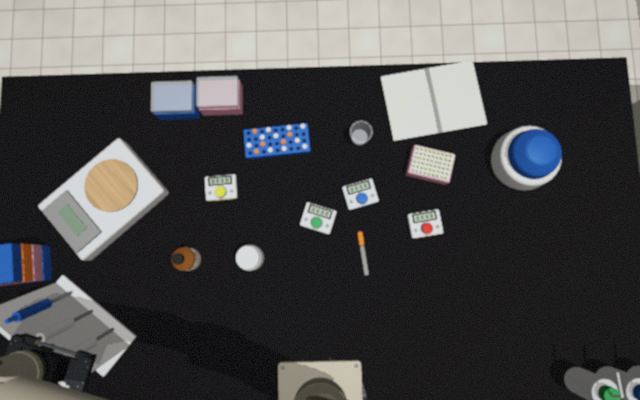

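View pics/side0.png

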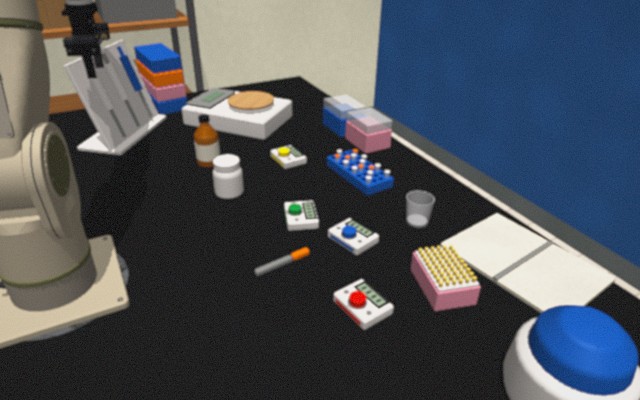

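The top view shows the keys at about blue (362,198), yellow (220,191), red (427,228) and green (316,223). In the side view they are at blue (349,231), yellow (284,152), red (357,299) and green (295,209).

```bash
cat > h.py <<'E'
import numpy as np, cv2
from scipy.spatial.transform import Rotation as R
HUE=dict(blue=(105,125),yellow=(24,34),red=None,green=(50,90))
SEED=dict(top=dict(blue=(362,198),yellow=(220,191),red=(427,228),green=(316,223)),
 side=dict(blue=(349,231),yellow=(284,152),red=(357,299),green=(295,209)))
def blob(img,col,seed,w=16):
    h=cv2.cvtColor(img,cv2.COLOR_RGB2HSV);H=h[...,0].astype(int)
    m=((H<8)|(H>172)) if col=='red' else (H>=HUE[col][0])&(H<=HUE[col][1])
    m&=(h[...,1]>110)&(h[...,2]>70)
    x,y=seed;k=np.zeros_like(m);k[y-w:y+w,x-w:x+w]=1;m&=k
    n,l,st,c=cv2.connectedComponentsWithStats(m.astype(np.uint8))
    i=1+st[1:,4].argmax();return c[i],st[i]
def ray(c,p):
    f=c['image'].shape[0]/2/np.tan(np.radians(c['vfov']/2))
    d=np.array([(p[0]-c['cx'])/f,(p[1]-c['cy'])/f,1]);return c['eye'],R.from_quat(c['attitude']).apply(d/np.linalg.norm(d))
def plane(c,p,z):
    e,d=ray(c,p);return e+d*(z-e[2])/d[2]
def tri(a,b):
    (e,d),(g,h)=a,b
    s=np.linalg.lstsq(np.c_[d,-h],g-e,rcond=None)[0];P,Q=e+s[0]*d,g+s[1]*h
    return (P+Q)/2,np.linalg.norm(P-Q)
def local(s,p): # world point -> tool mm relative to TCP
    return R.from_quat(s['eef_rot']).inv().apply(np.asarray(p)-s['ee_pos'])*1e3
E
python3 - <<'E'
from bench import r
from h import *
np.set_printoptions(precision=4,suppress=True)
T,S=r.camera('top'),r.camera('side');s=r.read_state()
for k in SEED['top']:
    (a,sa),(b,sb)=blob(T['image'],k,SEED['top'][k]),blob(S['image'],k,SEED['side'][k])
    X,e=tri(ray(T,a),ray(S,b))
    print(k,a,sa[2:],b,sb[2:],'plane',plane(T,a,.037)[:2],plane(S,b,.036)[:2],'tri',X,e,'tool mm',local(s,[*plane(T,a,.037)]))
for p in((185,259),(249,257)):print('obst',plane(T,p,.1))
E
```

```text
blue [361.5696 197.7342] [10 10 79] [348.8507 231.3134] [ 13  13 134] plane [ 0.5682 -0.1347] [ 0.5668 -0.1404] tri [ 0.5694 -0.1354  0.0318] 0.0011885538473403346 tool mm [-582.5249 -584.3414  185.5829]
yellow [219.9259 191.2469] [11 11 81] [283.3409 150.9773] [12 10 88] plane [0.5981 0.27  ] [0.5984 0.2683] tri [0.5988 0.2703 0.035 ] 0.0008423643290828502 tool mm [-490.7644 -189.02    185.2513]
red [426.4217 227.7349] [10 10 83] [357.3792 298.875 ] [ 18  18 240] plane [ 0.4779 -0.3141] [ 0.476  -0.3208] tri [ 0.4788 -0.3158  0.0303] 0.0011786034089914016 tool mm [-549.6291 -782.5045  185.747 ]
green [316. 222.] [ 9  9 69] [294.6526 208.8632] [12 10 95] plane [ 0.5024 -0.003 ] [ 0.5007 -0.01  ] tri [ 0.5033 -0.0032  0.0311] 0.0010317860685446374 tool mm [-480.5859 -478.1858  185.4918]
obst [0.4069 0.3525 0.1   ]
obst [0.4078 0.1795 0.1   ]
```

```bash
python3 -m crank '[[[-50,-50,0,0,-1],[-100,-100,0,0,-1],[-130,-130,0,0,-1],[-165,-165,0,0,-1],[-200,-200,0,0,-1],[-235,-235,0,0,-1],[-270,-270,0,0,-1],[-305,-305,0,0,-1],[-340,-340,0,0,-1],[-375,-375,0,0,-1],[-410,-410,0,0,-1],[-445,-445,0,0,-1],[-480,-480,0,0,-1],[-515,-515,0,0,-1],[-550,-550,0,0,-1],[-582,-584,0,0,-1],[-582,-584,40,0,-1],[-582,-584,80,0,-1],[-582,-584,110,0,-1],[-582,-584,110,0,-1]]]' 10
```

```text
time: 2.2
ee_pos: [0.5652, -0.1333, 0.1085]
eef_rot: [0.15, 0.989, -0.0, -0.004]
ft_force: [-0.4, 0.3, 0.8]
width: 0.0006
grip_force: 0.0
```

Run:
```python
from bench import r
from h import *
c=r.camera('side');cv2.imwrite('pics/s1.png',cv2.resize(c['image'][120:320,220:480,::-1],None,fx=3,fy=3))
s=r.read_state();print(s['ee_pos'],s['ft_force'],s['joint_vel'].round(3),local(s,[.5685,-.135,.037]))
```

```text
[ 0.56676178 -0.13360867  0.11138051] [-0.36340398  0.73422805  0.22388245] [-0.009 -0.048  0.019 -0.056  0.012  0.02  -0.006] [-2.32121191 -0.73664382 74.37396385]
```

View pics/s1.png

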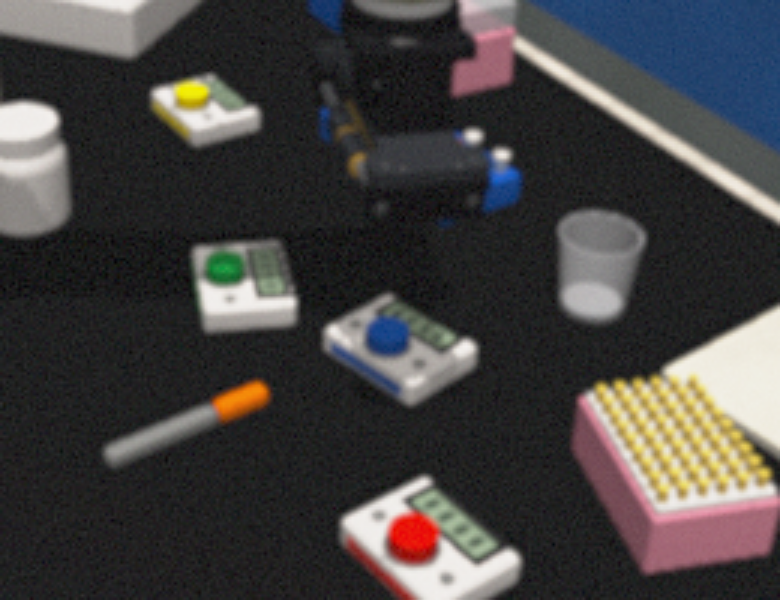

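The side crop shows the blue key at crop (388,335) under the dark gripper. The fingertips are too dark to make out, so I will brighten the crop and mark the projected TCP.

Run:
```python
from bench import r
from h import *
c=r.camera('side');s=r.read_state()
f=200/np.tan(np.radians(c['vfov']/2))
def proj(p):
    q=R.from_quat(c['attitude']).inv().apply(np.asarray(p)-c['eye']);return q[0]/q[2]*f+c['cx'],q[1]/q[2]*f+c['cy']
im=(255*(c['image']/255.)**.4).astype(np.uint8)[120:280,280:440,::-1]
im=cv2.resize(im,None,fx=3.7,fy=3.7,interpolation=cv2.INTER_CUBIC)
u=proj(s['ee_pos']);print(u,s['ee_pos'],s['ft_force'])
cv2.circle(im,(int((u[0]-280)*3.7),int((u[1]-120)*3.7)),4,(0,0,255),1)
cv2.imwrite('pics/s2.png',im)
```

```text
(np.float64(349.4162158870189), np.float64(199.27697062710553)) [ 0.56798321 -0.13386633  0.11322002] [0.37091843 0.01612127 0.24404655]
```

View pics/s2.png

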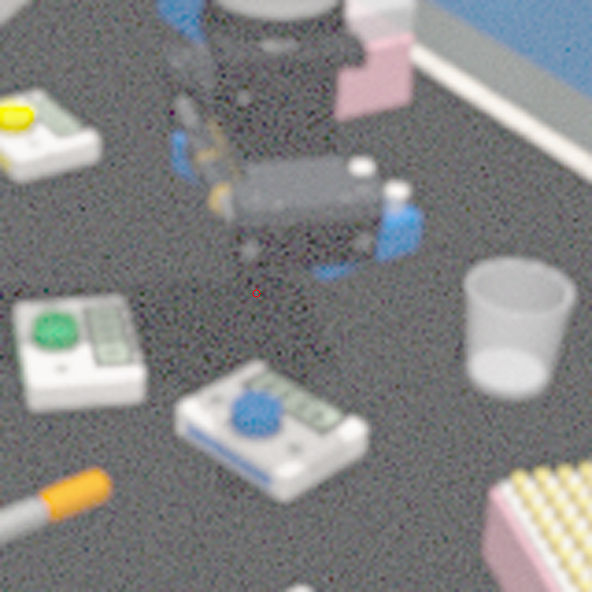

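The marked TCP sits straight above the blue key, so I will descend.

```bash
python3 -m crank '[[[0,1,20,0,-1],[0,1,40,0,-1],[0,1,55,0,-1],[0,1,65,0,-1],[0,1,68,0,-1],[0,1,70,0,-1],[0,1,70,0,-1],[0,1,70,0,-1],[0,1,70,0,-1]]]'
```

```text
time: 3.2
ee_pos: [0.5685, -0.1329, 0.043]
eef_rot: [0.15, 0.989, 0.0, 0.0]
ft_force: [-1.1, -0.1, 0.2]
width: 0.0004
grip_force: 0.0
```

```bash
python3 -m crank '[[[0,-2,0,0,-1],[0,-2,2,0,-1],[0,-2,4,0,-1],[0,-2,6,0,-1],[0,-2,8,0,-1],[0,-2,9,0,-1],[0,-2,10,0,-1],[0,-2,10,0,-1],[0,-2,10,0,-1]]]'
```

```text
time: 4.1
ee_pos: [0.5676, -0.1348, 0.0325]
eef_rot: [0.15, 0.989, 0.0, -0.0]
ft_force: [-1.4, 0.2, 1.6]
width: 0.0005
grip_force: 0.9
```

```bash
python3 -m crank '[[[0,0,1,0,-1],[0,0,2,0,-1],[0,0,3,0,-1],[0,0,3,0,-1],[0,0,3,0,-1]]]'
```

```text
time: 4.6
ee_pos: [0.5676, -0.1348, 0.0296]
eef_rot: [0.15, 0.989, 0.0, 0.0]
ft_force: [-0.4, 0.1, 5.2]
width: 0.0004
grip_force: 2.3
```

```bash
python3 -m crank '[[[0,0,0.5,0,-1],[0,0,1,0,-1],[0,0,1,0,-1],[0,0,1,0,-1]]]'; python3 -m crank '[[[0,0,0,0,-1],[0,0,0,0,-1]]]'
```

```text
time: 5.0
ee_pos: [0.5677, -0.1348, 0.0288]
eef_rot: [0.15, 0.989, 0.0, 0.0]
ft_force: [-2.7, 0.4, 6.6]
width: 0.0004
grip_force: 3.4
time: 5.2
ee_pos: [0.5676, -0.1348, 0.0288]
eef_rot: [0.15, 0.989, 0.0, 0.0]
ft_force: [-2.6, 0.5, 7.5]
width: 0.0004
grip_force: 3.4
```

```bash
python3 -m crank '[[[0,0,-5,0,-1],[0,0,-25,0,-1],[0,0,-55,0,-1],[0,0,-80,0,-1],[9,40,-80,0,-1],[18,80,-80,0,-1],[27,120,-80,0,-1],[37,160,-80,0,-1],[46,200,-80,0,-1],[55,240,-80,0,-1],[64,280,-80,0,-1],[74,320,-80,0,-1],[83,360,-80,0,-1],[91,396,-80,0,-1],[91,396,-80,0,-1],[91,396,-60,0,-1],[91,396,-40,0,-1],[91,396,-25,0,-1],[91,396,-25,0,-1],[91,396,-25,0,-1]]]'
python3 - <<'E'
from bench import r
from h import *
T,S=r.camera('top'),r.camera('side');s=r.read_state()
X,e=tri(ray(T,blob(T['image'],'blue',SEED['top']['blue'])[0]),ray(S,blob(S['image'],'blue',SEED['side']['blue'])[0]))
print('blue',X,e)
print(s['ee_pos'],s['ft_force'],local(s,[.5983,.270,.037]))
cv2.imwrite('pics/s3.png',cv2.resize(S['image'][120:320,220:480,::-1],None,fx=3,fy=3))
E
```

```text
time: 7.2
ee_pos: [0.5985, 0.2702, 0.0538]
eef_rot: [0.15, 0.989, -0.0, -0.0]
ft_force: [-0.1, -0.2, 0.9]
width: 0.0003
grip_force: 0.0
blue [ 0.56941119 -0.13582811  0.02868595] 0.0016408330875768904
[0.59909996 0.27049768 0.05471588] [-0.35258399 -0.53017217  0.21598527] [ 0.63554379 -0.73465614 17.71429775]
```

View pics/s3.png

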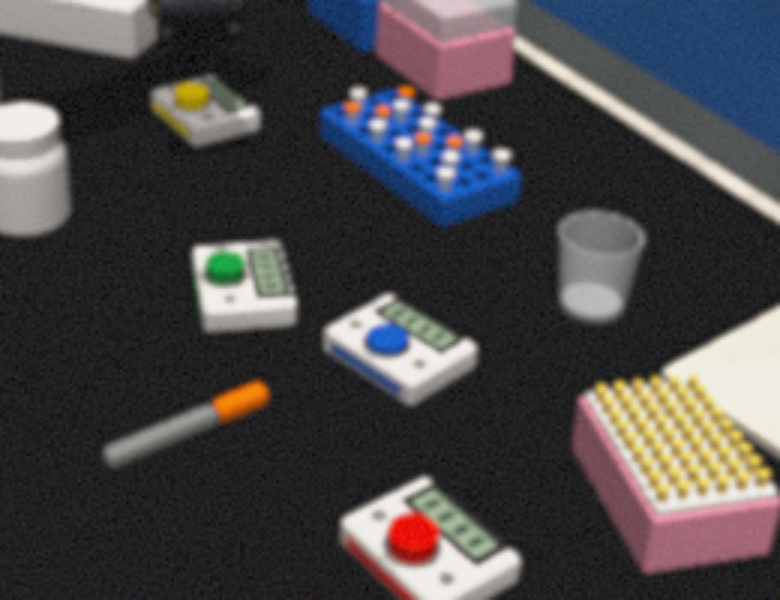

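The crop shows the blue key lower and its timer in the same place, with the corners and the green and red timers at the same pixels as before. Next is yellow.

```bash
python3 -m crank '[[[0,0,8,0,-1],[0,0,14,0,-1],[0,0,17,0,-1],[0,0,19,0,-1],[0,0,20.5,0,-1],[0,0,22,0,-1],[0,0,23,0,-1],[0,0,24,0,-1],[0,0,25,0,-1],[0,0,25,0,-1],[0,0,25,0,-1]]]'
```

```text
time: 8.4
ee_pos: [0.5983, 0.2704, 0.0289]
eef_rot: [0.15, 0.989, 0.0, -0.0]
ft_force: [-4.5, -1.5, 6.1]
width: 0.0006
grip_force: 3.2
```

```bash
python3 -m crank '[[[0,0,0.4,0,-1],[0,0,0.4,0,-1],[0,0,0.4,0,-1]]]'
```

```text
time: 8.7
ee_pos: [0.5984, 0.2704, 0.0286]
eef_rot: [0.15, 0.989, 0.0, -0.0]
ft_force: [-3.8, -1.9, 6.9]
width: 0.0005
grip_force: 3.6
```

```bash
python3 -m crank '[[[0,0,-5,0,-1],[0,0,-25,0,-1],[0,0,-55,0,-1],[0,0,-85,0,-1],[-4,-40,-85,0,-1],[-8,-80,-85,0,-1],[-12,-120,-85,0,-1],[-16,-160,-85,0,-1],[-20,-200,-85,0,-1],[-24,-240,-85,0,-1],[-28,-285,-85,0,-1],[-33,-330,-85,0,-1],[-37,-375,-85,0,-1],[-42,-420,-85,0,-1],[-46,-465,-85,0,-1],[-51,-510,-85,0,-1],[-55,-555,-85,0,-1],[-59,-594,-85,0,-1],[-59,-594,-85,0,-1],[-59,-594,-85,0,-1]]]'
python3 -m crank '[[[0,0,20,0,-1],[0,0,40,0,-1],[0,0,58,0,-1],[0,0,58,0,-1],[0,0,58,0,-1]]]'
python3 - <<'E'
from bench import r
from h import *
T,S=r.camera('top'),r.camera('side');s=r.read_state()
X,e=tri(ray(T,blob(T['image'],'yellow',SEED['top']['yellow'])[0]),ray(S,blob(S['image'],'yellow',SEED['side']['yellow'])[0]))
print('yellow',X,e)
print(s['ee_pos'],s['ft_force'],local(s,[.4784,-.3145,.037]))
E
```

```text
time: 10.7
ee_pos: [0.4778, -0.3154, 0.1131]
eef_rot: [0.151, 0.988, -0.0, 0.0]
ft_force: [1.0, 0.0, 0.7]
width: 0.0003
grip_force: 0.0
time: 11.2
ee_pos: [0.4788, -0.3134, 0.0555]
eef_rot: [0.15, 0.989, 0.0, -0.0]
ft_force: [-0.4, 0.6, -0.0]
width: 0.0003
grip_force: 0.0
yellow [0.59963539 0.27031884 0.02993374] 0.002414978173054439
[ 0.47907564 -0.31408598  0.05620963] [-0.01448335 -0.31945922  0.54246976] [ 0.55188919 -0.59813583 19.20873033]
```

```bash
python3 -m crank '[[[0,0,8,0,-1],[0,0,15,0,-1],[0,0,18,0,-1],[0,0,20,0,-1],[0,0,21.5,0,-1],[0,0,23,0,-1],[0,0,24.5,0,-1],[0,0,25.5,0,-1],[0,0,26.5,0,-1],[0,0,27,0,-1],[0,0,27,0,-1],[0,0,27,0,-1]]]'
```

```text
time: 12.5
ee_pos: [0.4783, -0.3143, 0.0285]
eef_rot: [0.15, 0.989, 0.0, 0.0]
ft_force: [-1.5, 2.6, 7.9]
width: 0.0004
grip_force: 3.7
```

Red reached 7.9 N and has bottomed. I will lift, move away from the keys, and check everything.

```bash
python3 -m crank '[[[0,0,-5,0,-1],[0,0,-25,0,-1],[0,0,-60,0,-1],[0,0,-100,0,-1],[0,0,-140,0,-1],[0,-40,-160,0,-1],[0,-80,-160,0,-1],[0,-120,-160,0,-1],[0,-120,-160,0,-1],[0,-120,-160,0,-1],[0,-120,-160,0,-1]]]'
python3 - <<'E'
from bench import r
from h import *
T,S=r.camera('top'),r.camera('side')
for k in SEED['top']:
    try:
        a,b=blob(T['image'],k,SEED['top'][k])[0],blob(S['image'],k,SEED['side'][k])[0];X,e=tri(ray(T,a),ray(S,b));print(k,a,b,X,e)
    except Exception as x: print(k,x)
cv2.imwrite('pics/t4.png',T['image'][:,:,::-1])
cv2.imwrite('pics/s4.png',cv2.resize(S['image'][120:320,220:480,::-1],None,fx=3,fy=3))
E
```

```text
time: 13.6
ee_pos: [0.4431, -0.4281, 0.1879]
eef_rot: [0.15, 0.989, 0.0, -0.0]
ft_force: [0.2, 0.0, -0.0]
width: 0.0004
grip_force: 0.0
blue [361.53333333 197.89333333] [349.06481481 232.62037037] [ 0.56957985 -0.13570894  0.0283444 ] 0.0017464203590995479
yellow [220.15584416 191.44155844] [283.85964912 152.40350877] [0.59948382 0.27029391 0.03026677] 0.0021937446900745106
red [426.45882353 227.83529412] [357.30097087 300.24757282] [ 0.47857461 -0.31640784  0.02759171] 0.0009412550782765168
green [316. 222.] [294.59375    208.91666667] [ 0.50328124 -0.00316567  0.03095859] 0.000884524872397471
```

View pics/s4.png

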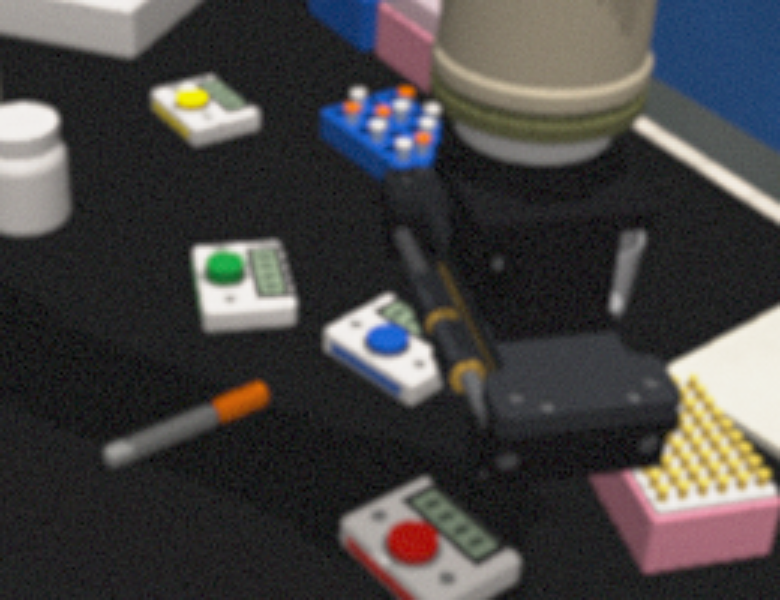

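View pics/t4.png

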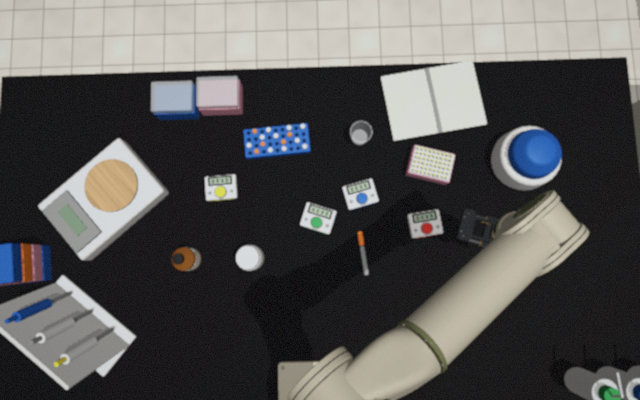

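The three pressed keys sit lower: their centroids in the side view are 1.3–1.4 px down, at blue (349,232.6), yellow (284,152.4) and red (357,300.2). Green is unchanged at (295,209), nothing else has moved, and the arm is clear.

```bash
python3 -c "
from bench import r
print(r.close_job())"
```

```text
the job is handed in; nothing more can be done
None
```

I pressed the blue, yellow and red keys fully in, in that order (about 7 to 8 N each), left the green timer unstarted and everything else where it stood, and handed the job in at about 14 s.

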